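# Load the under-sink caddy bin by bin

## Robot

A 6-joint arm with a two-finger parallel gripper is mounted at the origin on the work surface. World frame = base frame: x ahead of the robot, y to its left, z up, the work surface at z = 0. Lengths are in mm, angles in rad, forces in N, time in s.
With the tool pointing down it reaches from about 300 to 775 mm from the base axis. Payload 14.6 kg.
Tool frame: the origin (TCP) lies on the centre line of the jaws, within the pads' length; the fingertips stand 11 mm ahead of it and the grasp point (between the pads) lies 8 mm behind it; z points along the fingers, y is the line along which they close (so a half turn about z gives the same grasp; the last joint's range is limited). The gripper opens to 85 mm and grips with 20 to 120 N. Pads are 22 mm wide; open, the fingers measure 114 mm over their backs; the gripper's body (76 mm by 85 mm) begins 54 mm behind the grasp point. The pads swing forward as they close: fully open they stand 13 mm farther back than shut.
Start: joints at [1.254, 0.3, 1.521, -0, 1.321, -0.067], TCP at [135.964, 532.92, 242.281] pointing down, gripper open.
Joint ranges: [-3.03, 3.03], [-0.79, 2.21], [0.23, 2.52], [-1.04, 4.18], [0, 3.07], [-2.55, 2.55]. Speed limits (rad/s): [2.22, 2.22, 2.57, 3.14, 3.14, 3.14].

## Interface

Orientations are given as a unit quaternion [x, y, z, w].
In Python, from station import observe, get_image, camera_params, sign_off, search_frame, tip_of gives the robot as it stands.
- The arm moves only by the tool move_arm, never from a script. Its argument "motion" is a list that holds one entry, the list of rows, each a list of 7 numbers: the finger opening in mm, from 0 to 85.4, then the shift along the tool's x, y, z in mm, then the turn, a rotation vector about the tool's x, y, z in rad. A call has 1 to 12 rows; each row is the pose to reach, as a shift and turn from the pose commanded when the call began, along the tool's axes at that moment; what a row does not reach only later rows make up. A row lasts 1/12 s, in which the tool goes at most 41.7 mm and 7.16 degrees, less where a joint would pass 70% of its speed; a pose out of reach is approached as far as the arm can. A call with a gripper value outside its range is refused whole. The fingers move at their own pace and stop on an object; "force" is the grip in N (left out, the last holds). Time passes only in rows, so rows that repeat a pose let the fingers close. It gives the time, the measured TCP pose, the force, the opening and the grip force at its end, in the units of the state.
- observe(): the state, without advancing time (a new reading comes with each control period).
- get_image(name): name is "side" or "top" or "wrist"; returns the picture (480x640x3 uint8, red, green, blue); there is no depth.
- camera_params(name): a dict with "vertical_fov" (degrees; the focal length in pixels is half the picture's height over the tangent of half this angle, whatever the lens; pixels are square), "cx", "cy" (the principal point, pixels), "cam_to_world" (4x4, takes a point from camera to world coordinates). Camera axes: x right, y up, looking along -z (the intrinsics and any distortion apply to the point x, -y, -z); pixel columns grow to the right and rows downward; lengths in mm; the calibration is good to about 2 mm. A picture is of the moment at which its call begins: read the wrist's pose just before it. camera_params takes no time and is no camera call; for the wrist camera it gives the pose at the moment of the call.
- sign_off(): hands the job in; it is judged then, once.
Trained networks look in the newest picture that a camera, given by its name, has taken for a name from the list of things; names that differ only in an ending like _2 or _b are one class to them, and where a whole thing is asked for, a point or a joint stands for the part that bears it (a point fixed in the world has none). Each returns a list of dicts, best first, with "score" (0 to 1); they miss things now and then, are a little off and sometimes report something else, mostly with a low value. They report only what shows in the picture. A call takes as long as a camera call. They do not tell look-alikes from the thing itself.
- search_frame(camera, name): "point" ([column, row] in pixels, amid what is visible of it).
- tip_of(camera, name): "point" ([column, row] in pixels: a listed point, or the origin of a listed thing).
The state is a dict: "time_s": time; "joint_pos": joint angles; "qd": joint speeds; "tau": joint torques, N m; "ee_pos": TCP position; "orientation": TCP orientation; "ft_force": force on the tool from outside, world axes, zero at the start; "moment": the same for the moment, N m; "opening": finger opening in mm; "finger_force": force on a finger pad.
Only numpy, scipy, OpenCV 4.12 (cv2) and the standard library are available. Lean on these libraries where they do the work, as an engineer would, in place of code of your own. Each camera call takes 0.05 s, during which the arm holds its last target. There are 200 camera calls.

## Task

Load the black caddy for the washing-up: stand the yellow pump bottle upright in the yellow bin and the grey spray bottle upright in the grey bin, lay the steel-bladed scraper flat in the blue bin, and set the sink strainer on its base in the white bin. Set each one down in its bin rather than dropping it in. Leave the look-alikes, the green pump bottle and the orange-bladed scraper, where they are.

Things in the scene. Friction and masses are not known exactly. Their poses are not given: they have to be found in the camera images.
- yellow_pump: Yellow bottle with white pump, upright, 169 mm tall. Origin: centre of underside, z up. Body 60 mm across to z = 92 mm, 28 at z = 113. Grip: white round collar, 34 mm across, z = 118 to 146 (best z = 138), fingers closing along y. Head 26 mm across, z = 157 to 169; spout 10 mm thick reaches x = +47 mm at z = 163. 0.26 kg +-25 %. Goes in the yellow bin.
- grey_spray: Grey bottle with black trigger head, upright, 186 mm tall. Origin: centre of underside, z up. Body 60 mm across to z = 95 mm, 28 at z = 132; collar 32, z = 136 to 150. Grip: flat-sided head, z = 150 to 186, 26 wide (y), x = -27 to 43 (best x = 0, z = 172, across y). White nozzle to x = 53; thin trigger slants to x = 48, z = 116. 0.28 kg +-25 %. Goes in the grey bin.
- steel_scraper: Hand scraper with bright steel blade, lying flat, 138 mm long. Origin: under mid-length, near its centre of mass; x from handle to blade, z up. Black handle x = -69 to +21 mm, 22 wide, z = 0 to 18; blade x = 20 to 69 mm, 58 wide, 3 thick, on the surface (neck from x = 19: 34 wide, 6 thick). Grip the handle across y at x = -5. 0.12 kg. Goes in the blue bin.
- sink_strainer: Stainless steel sink strainer standing on its basket, 58 mm tall. Origin: centre of underside, z up. Basket 44 mm across at the bottom, 58 below the rim; round rim 70 mm across, z = 21 to 24 mm; 8 mm stem in the middle, with a round knob 18 mm across, z = 36 to 58 (grip it at z = 52). 0.14 kg. Goes in the white bin.
- yellow_bin: Yellow open bin, one of four set two by two in the black caddy; fixed. Outside 165 mm (x) by 94 mm (y) by 50 mm high, walls and floor 3 mm: inside 159 x 88 mm. Origin: centre of underside, 4 mm above the cabinet floor; z up, inner floor at z = 3 mm, rim at z = 50 mm. Its place in the caddy changes at every start.
- grey_bin: Grey open bin, one of four set two by two in the black caddy; fixed. Outside 165 mm (x) by 94 mm (y) by 50 mm high, walls and floor 3 mm: inside 159 x 88 mm. Origin: centre of underside, 4 mm above the cabinet floor; z up, inner floor at z = 3 mm, rim at z = 50 mm. Its place in the caddy changes at every start.
- blue_bin: Blue open bin, one of four set two by two in the black caddy; fixed. Outside 165 mm (x) by 94 mm (y) by 50 mm high, walls and floor 3 mm: inside 159 x 88 mm. Origin: centre of underside, 4 mm above the cabinet floor; z up, inner floor at z = 3 mm, rim at z = 50 mm. Its place in the caddy changes at every start.
- white_bin: White open bin, one of four set two by two in the black caddy; fixed. Outside 165 mm (x) by 94 mm (y) by 50 mm high, walls and floor 3 mm: inside 159 x 88 mm. Origin: centre of underside, 4 mm above the cabinet floor; z up, inner floor at z = 3 mm, rim at z = 50 mm. Its place in the caddy changes at every start.
- green_pump: Green bottle with white pump, upright, 169 mm tall. Origin: centre of underside, z up. Body 60 mm across to z = 92 mm, 28 at z = 113. Grip: white round collar, 34 mm across, z = 118 to 146 (best z = 138), fingers closing along y. Head 26 mm across, z = 157 to 169; spout 10 mm thick reaches x = +47 mm at z = 163. 0.26 kg +-25 %. Look-alike: stays.
- orange_scraper: Hand scraper with orange plastic blade, lying flat, 138 mm long. Origin: under mid-length, near its centre of mass; x from handle to blade, z up. Black handle x = -69 to +21 mm, 22 wide, z = 0 to 18; blade x = 20 to 69 mm, 58 wide, 3 thick, on the surface (neck from x = 19: 34 wide, 6 thick). Grip the handle across y at x = -5. 0.12 kg. Look-alike: stays.
Mind the look-alikes: they are no part of the job. Leave any pink look-alike of the grey_spray alone.

How it is judged (in metres and radians):
At the end, for the whole second after the job is handed in: Yellow pump bottle in the yellow bin, grey spray bottle in the grey, steel scraper in the blue, sink strainer in the white: each inside, on the bin's floor (within 5 mm), within 0.1 rad of upright or flat, released, at rest; green bottle and orange scraper within 25 mm of where they started (x of yellow_pump in the frame of yellow_bin between -0.055 and 0.055 m and y of yellow_pump in the frame of yellow_bin between -0.018 and 0.018 m and z of yellow_pump in the frame of yellow_bin below 0.008 m and angle between each of yellow_pump, grey_spray, steel_scraper, sink_strainer's own z axis and vertical below 0.1 rad and linear speed of each of yellow_pump, grey_spray, steel_scraper, sink_strainer below 0.02 m/s and angular speed of each of yellow_pump, grey_spray, steel_scraper, sink_strainer below 0.2 rad/s and x of grey_spray in the frame of grey_bin between -0.055 and 0.055 m and y of grey_spray in the frame of grey_bin between -0.018 and 0.018 m and z of grey_spray in the frame of grey_bin below 0.008 m and x of steel_scraper in the frame of blue_bin between -0.025 and 0.025 m and y of steel_scraper in the frame of blue_bin between -0.035 and 0.035 m and z of steel_scraper in the frame of blue_bin below 0.008 m and x of sink_strainer in the frame of white_bin between -0.05 and 0.05 m and y of sink_strainer in the frame of white_bin between -0.014 and 0.014 m and z of sink_strainer in the frame of white_bin below 0.008 m and distance of each of green_pump, orange_scraper from where it was at the start of the episode below 0.025 m); the robot touches nothing.
It fails at once if one of the four things is let go in mid-air, its underside more than 50 mm above the cabinet floor (dropped or thrown) ((height (world z) of yellow_pump above 0.05 m and contact force between the fingers and yellow_pump below 0.02 N) or (height (world z) of grey_spray above 0.05 m and contact force between the fingers and grey_spray below 0.02 N) or (height (world z) of steel_scraper above 0.05 m and contact force between the fingers and steel_scraper below 0.02 N) or (height (world z) of sink_strainer above 0.05 m and contact force between the fingers and sink_strainer below 0.02 N)).
It fails at once if the green pump bottle is disturbed (shifted more than 25 mm or tipped over) (distance of green_pump from where it was at the start of the episode above 0.025 m or angle between green_pump's own z axis and vertical above 0.4 rad).
It fails at once if the orange-bladed scraper is disturbed (shifted more than 25 mm or tipped over) (distance of orange_scraper from where it was at the start of the episode above 0.025 m or angle between orange_scraper's own z axis and vertical above 0.4 rad).
It also fails if it takes over 106 s, if anything falls off the work surface, if the arm or the gripper's body presses on something with over 40 N, if the wrist force passes 120 N, or if a joint passes its speed limit or range.

## Working session

There is one attempt and no reset: what is moved stays moved. The work goes in short steps, Python scripts to look and compute and a tool call to move; the robot and the scene stay as the last step left them, time stands still between calls to the robot, and variables do not carry over. Pictures are saved under pics/ and viewed, at most 14 in all, crops included, and the job is handed in when it is done.

Besides the shell and the picture viewer there is one more tool, called after "Request:" in YAML: its name, and indented under it one key for each argument. move_arm: Moves the arm, as the interface text tells. Its arguments: {"type":"object","properties":{"motion":{"type":"array"},"force":{"type":"number"}},"required":["motion"]}

```bash
ls; mkdir -p pics; python3 - <<'E'
from station import *
import cv2,numpy as np
print(observe())
for c in ["top","side"]:
    im=get_image(c); cv2.imwrite(f"pics/{c}0.png",im[:,:,::-1])
    p=camera_params(c); print(c,p)
    for n in ["yellow_pump","grey_spray","steel_scraper","sink_strainer","yellow_bin","grey_bin","blue_bin","white_bin"]:
        print(n,[(np.round(d["point"]).tolist(),round(d["score"],2)) for d in tip_of(c,n)])
E
```

```text
pics
{'time_s': 0.0, 'joint_pos': array([ 1.25440444e+00,  3.00488800e-01,  1.52159461e+00, -9.33487445e-06,
        1.32073919e+00, -6.66069812e-02]), 'qd': array([-0.00095159,  0.00160335,  0.00035546,  0.00088231, -0.00071266,
        0.00064827]), 'tau': array([ 6.76324798e-04, -5.43506813e+01, -3.61797559e+01, -6.67696281e-05,
        3.98304153e-03,  2.52107156e-05]), 'ee_pos': array([135.89299002, 532.70537265, 241.70588482]), 'orientation': array([ 1.24566853e-01,  9.92211026e-01, -6.04590688e-04, -1.12609375e-04]), 'ft_force': array([ 4.57156816e-05, -1.71985768e-01, -3.98998711e-01]), 'moment': array([-0.02047935,  0.01942614, -0.02193945]), 'finger_force': 0.0, 'opening': 85.17463760829767}
top {'vertical_fov': 44.24620641714155, 'cx': 313.76962248578184, 'cy': 247.31797580185813, 'cam_to_world': array([[-1.19334864e-01,  9.72660291e-01, -1.99226376e-01,
         2.87667970e+02],
       [-9.92848990e-01, -1.17548536e-01,  2.08140398e-02,
         1.49864690e+01],
       [-3.17377886e-03,  2.00285547e-01,  9.79732426e-01,
         1.51173748e+03],
       [ 0.00000000e+00,  
[... 509 characters left out ...]
 7.96585131e-02, -5.16727522e-02,
         5.39779586e+02],
       [-9.38389115e-02, -7.42364322e-01,  6.63392397e-01,
         5.96564786e+02],
       [ 1.44848442e-02,  6.65244117e-01,  7.46485402e-01,
         7.16985825e+02],
       [ 0.00000000e+00,  0.00000000e+00,  0.00000000e+00,
         1.00000000e+00]])}
yellow_pump [([327.0, 162.0], 0.7)]
grey_spray [([222.0, 396.0], 0.97), ([378.0, 154.0], 0.74), ([296.0, 377.0], 0.58), ([326.0, 165.0], 0.28)]
steel_scraper [([382.0, 183.0], 0.78)]
sink_strainer [([370.0, 465.0], 0.88)]
yellow_bin [([276.0, 262.0], 0.83)]
grey_bin [([286.0, 229.0], 0.89)]
blue_bin [([358.0, 274.0], 0.6), ([383.0, 183.0], 0.38)]
white_bin [([363.0, 240.0], 0.78)]
```

View pics/top0.png

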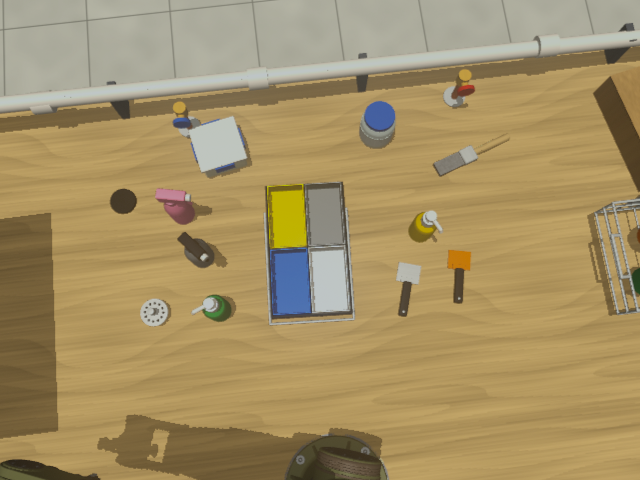

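View pics/side0.png

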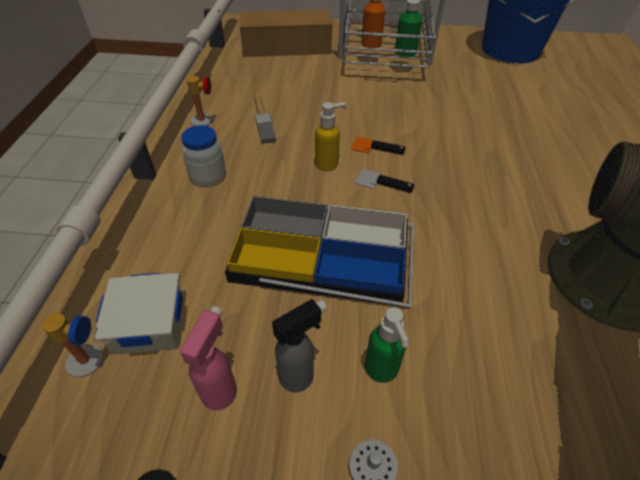

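The top view shows yellow pump (425,225), grey spray (200,250), steel scraper (407,288), strainer (154,312). The bins are yellow (287,218), grey (324,215), blue (291,282) and white (329,280). The look-alikes are green pump (215,307), orange scraper (459,275) and pink spray (178,205). In the side view the targets are at (327,145), (295,350), (385,181) and (373,463).

```bash
cat > h.py <<'E'
from station import *
import numpy as np, cv2
from scipy.spatial.transform import Rotation as R
def ray(c,px,p=None):
    p=p or camera_params(c); f=240/np.tan(np.radians(p["vertical_fov"]/2))
    T=p["cam_to_world"]; d=T[:3,:3]@np.array([(px[0]-p["cx"])/f,-(px[1]-p["cy"])/f,-1]); return T[:3,3],d
def at_z(c,px,z,p=None):
    o,d=ray(c,px,p); return (o+d*(z-o[2])/d[2])[:2]
def rel(xy,z,ang):
    "shift+turn in tool axes: to xy,z with tool down and tool x along world angle ang"
    s=observe(); r=R.from_quat(s["orientation"])
    t=R.from_matrix(np.array([[np.cos(ang),np.sin(ang),0],[np.sin(ang),-np.cos(ang),0],[0,0,-1]]).T.T)
    return np.round(r.inv().apply(np.array([*xy,z])-s["ee_pos"]),1), np.round((r.inv()*t).as_rotvec(),3)
E
python3 - <<'E'
from h import *
for n,t,s,zs in [("ypump base",(418,231),(327,162),(0,)),("yhead",(431,217),(328,107),(165,)),("yspout",(440,230),(345,105),(163,)),
 ("spray base",(202,253),(296,377),(0,)),("spray rear",(183,236),(277,329),(180,172)),("spray nozzle",(207,260),(321,307),(172,)),
 ("scraper o",(405,291),(382,183),(5,)),("blade",(408,273),(368,180),(3,)),("handle end",(404,314),(411,186),(10,)),
 ("strainer",(154,312),(374,459),(54,0)),("ybin",(287,222),(276,262),(7,)),("gbin",(324,218),(286,229),(7,)),("bbin",(290,285),(358,274),(7,)),("wbin",(327,280),(363,240),(7,)),
 ("green base",(220,310),(383,375),(0,)),("ghead",(210,303),(395,317),(165,)),("gspout",(195,310),(403,340),(163,)),("pinkhead",(173,196),(207,335),(172,)),("or blade",(459,260),(361,146),(3,)),("or end",(459,300),(403,149),(10,)),
 ("caddyTL",(266,184),None,(50,)),("caddyTR",(343,182),None,(50,)),("BR",(354,320),None,(10,)),("BL",(271,324),None,(10,))]:
    for z in zs: print(n,z,at_z("top",t,z).round(), at_z("side",s,z).round() if s else "")
E
```

```text
ypump base 0 [ 606. -294.] [ 605. -307.]
yhead 165 [ 601. -296.] [ 605. -295.]
yspout 163 [ 568. -312.] [ 567. -311.]
spray base 0 [615. 274.] [606. 273.]
spray rear 180 [621. 284.] [624. 288.]
spray rear 172 [623. 285.] [626. 284.]
spray nozzle 172 [560. 235.] [568. 241.]
scraper o 5 [ 452. -236.] [ 465. -235.]
blade 3 [ 498. -251.] [ 499. -245.]
handle end 10 [ 394. -224.] [ 396. -226.]
strainer 54 [470. 395.] [477. 405.]
strainer 0 [476. 409.] [472. 389.]
ybin 7 [669.  45.] [679.  36.]
gbin 7 [669. -53.] [672. -58.]
bbin 7 [503.  55.] [511.  49.]
wbin 7 [504. -41.] [504. -44.]
green base 0 [461. 241.] [460. 254.]
ghead 165 [461. 237.] [461. 243.]
gspout 163 [449. 273.] [450. 278.]
pinkhead 172 [723. 302.] [719. 303.]
or blade 3 [ 516. -387.] [ 521. -380.]
or end 10 [ 413. -368.] [ 412. -370.]
caddyTL 50 [766.  87.] 
caddyTR 50 [ 747. -112.] 
BR 10 [394. -96.] 
BL 10 [409. 114.]
```

```bash
python3 - <<'E'
from h import *
im=cv2.imread("pics/top0.png"); hsv=cv2.cvtColor(im,cv2.COLOR_BGR2HSV)
roi=np.zeros(im.shape[:2],np.uint8); roi[180:325,262:358]=255
for n,lo,hi in [("y",(22,150,100),(34,255,255)),("b",(100,120,60),(125,255,255)),("w",(80,0,190),(130,60,255)),("g",(0,0,95),(180,40,165))]:
    m=cv2.morphologyEx(cv2.inRange(hsv,lo,hi)&roi,cv2.MORPH_OPEN,np.ones((5,5)))
    c=max(cv2.findContours(m,0,2)[0],key=cv2.contourArea); b=cv2.boxPoints(cv2.minAreaRect(c))
    w=np.array([at_z("top",p,45) for p in b]); e=w[1]-w[0],w[2]-w[1]
    print(n,w.mean(0).round(1),[(np.linalg.norm(v).round(),np.degrees(np.arctan2(v[1],v[0])).round(1)) for v in e])
print(rel((606,270),290,-2.485))
E
```

```text
y [677.7  43.2] [(np.float64(98.0), np.float64(-94.1)), (np.float64(167.0), np.float64(175.9))]
b [502.9  49.3] [(np.float64(84.0), np.float64(-93.5)), (np.float64(154.0), np.float64(176.6))]
w [497.8 -44.9] [(np.float64(78.0), np.float64(-92.9)), (np.float64(149.0), np.float64(176.5))]
g [656.  -52.6] [(np.float64(93.0), np.float64(-94.4)), (np.float64(164.0), np.float64(174.9))]
(array([-520.4, -138.6,  -47.7]), array([ 0.   , -0.   , -0.906]))
```

```bash
python3 - <<'E'
import cv2,numpy as np
t=cv2.imread("pics/top0.png"); s=cv2.imread("pics/side0.png")
c=[cv2.resize(t[180:330,130:280],(390,390),interpolation=2),cv2.resize(t[190:340,370:520],(390,390),interpolation=2)]
cv2.imwrite("pics/crop1.png",np.hstack(c))
E
```

```text
(no output)
```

View pics/crop1.png

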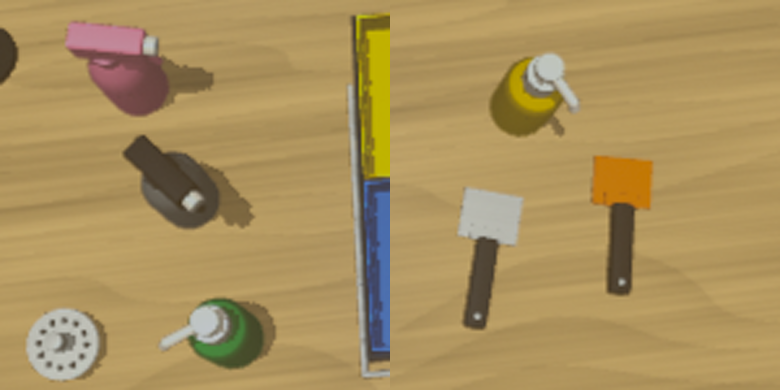

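The crop shows the pink spray at left top, the grey-bodied black-headed spray at crop (170,180) = top (195,249), and the green pump and strainer below. On the right are the yellow pump, the steel blade (490,215) and the orange blade (622,180). The targets fit by colour: the grey spray is the target and the pink is left alone; likewise yellow over green, and steel over orange.

Request:
move_arm:
  motion:
    - [[85,-40,-10,-10,0,0,-0.1],[85,-80,-20,-20,0,0,-0.2],[85,-120,-32,-30,0,0,-0.3],[85,-160,-43,-40,0,0,-0.4],[85,-200,-53,-48,0,0,-0.5],[85,-240,-64,-48,0,0,-0.6],[85,-280,-75,-48,0,0,-0.7],[85,-320,-85,-48,0,0,-0.8],[85,-360,-96,-48,0,0,-0.9],[85,-400,-107,-48,0,0,-0.906],[85,-440,-118,-48,0,0,-0.906],[85,-460,-123,-48,0,0,-0.906]]
  force: 60

```text
time_s: 1.9
ee_pos: [554.2, 297.2, 289.9]
orientation: [-0.321, 0.947, -0.0, -0.0]
ft_force: [-0.5, 0.4, 0.5]
opening: 84.8
finger_force: 0.0
```

```bash
python3 - <<'E'
from h import *
s=observe(); p=camera_params("wrist"); im=get_image("wrist"); cv2.imwrite("pics/w1.png",im[:,:,::-1])
print(s["ee_pos"],s["orientation"].round(3),s["joint_pos"].round(2),p["cam_to_world"].round(2),p["vertical_fov"],rel((606,270),290,-2.485))
for n in ["grey_spray"]:
  for d in tip_of("wrist",n)+search_frame("wrist",n): print(n,d["point"],d["score"],at_z("wrist",d["point"],0,p),at_z("wrist",d["point"],172,p))
E
```

```text
[554.20915329 297.24274604 289.85259115] [-0.321  0.947 -0.    -0.   ] [ 0.43  0.45  1.2  -0.    1.49 -1.79] [[-6.1000e-01 -7.5000e-01 -2.6000e-01  4.8874e+02]
 [ 7.9000e-01 -5.8000e-01 -2.0000e-01  2.4654e+02]
 [-0.0000e+00 -3.2000e-01  9.5000e-01  4.2128e+02]
 [ 0.0000e+00  0.0000e+00  0.0000e+00  1.0000e+00]] 68.08907137617611 (array([-24.1, -50.9,  -0.7]), array([-0.001, -0.001, -0.005]))
grey_spray [250.8, 303.5] 0.92 [729.39720997 313.52927952] [631.13932764 286.1767518 ]
grey_spray [281.6, 212.5] 0.75 [602.72740208 273.65868528] [556.18681904 262.58469694]
grey_spray [231.5, 357.7] 0.81 [817.48794972 339.92885981] [683.26399759 301.7977968 ]
grey_spray [261.7, 237.1] 0.66 [643.59805173 272.28942553] [580.37062235 261.7744845 ]
```

View pics/w1.png

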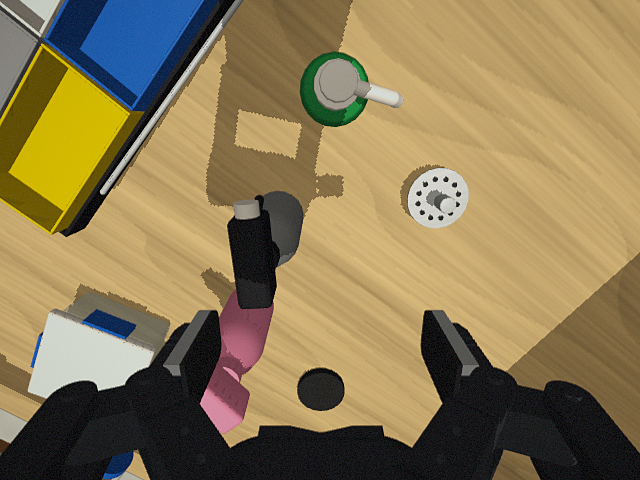

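The spray's head runs from nozzle (246,208) to rear (257,303); the body is at (285,225). The strainer knob is at (446,204), and the wall pink is behind.

```bash
python3 - <<'E'
from h import *
for px,z in [((246,203),174),((257,305),186),((250,222),186),((229,221),186),((271,216),186),((446,205),58),((438,198),24)]: print(px,at_z("wrist",px,z).round(1))
n,r=at_z("wrist",(250,220),186),at_z("wrist",(257,305),186)
print("len",np.linalg.norm(n-r),np.arctan2(*(n-r)[::-1]))
E
```

```text
(246, 203) [563.3 240. ]
(257, 305) [619.2 289.8]
(250, 222) [569.  249.9]
(229, 221) [577.2 238.1]
(271, 216) [556.8 258.9]
(446, 205) [473.9 403. ]
(438, 198) [472.4 404.6]
len 65.52339397427862 -2.471699473657752
```

```bash
python3 - <<'E'
from h import *
print(rel((602,274),164,-2.475),rel((602,274),290,-2.475))
E
```

```text
(array([-24.4, -49.9, 125.4]), array([ 0.   , -0.001, -0.013])) (array([-24.3, -49.9,  -0.6]), array([ 0.   , -0.001, -0.013]))
```

Request:
move_arm:
  motion:
    - [[70,-12,-25,0,0,0,-0.013],[65,-24,-50,0,0,0,-0.013],[60,-24,-50,20,0,0,-0.013],[60,-24,-50,45,0,0,-0.013],[60,-24,-50,70,0,0,-0.013],[60,-24,-50,95,0,0,-0.013],[60,-24,-50,115,0,0,-0.013],[60,-24,-50,125,0,0,-0.013],[40,-24,-50,125,0,0,-0.013],[15,-24,-50,125,0,0,-0.013],[10,-24,-50,125,0,0,-0.013],[10,-24,-50,125,0,0,-0.013]]

```text
time_s: 3.05
ee_pos: [601.2, 275.4, 167.1]
orientation: [-0.328, 0.945, 0.0, 0.001]
ft_force: [0.1, -1.1, 4.5]
opening: 25.2
finger_force: 60.1
```

Request:
move_arm:
  motion:
    - [[10,0,0,0,0,0,0],[10,0,0,0,0,0,0],[10,0,0,0,0,0,0],[10,0,0,0,0,0,0]]

```text
time_s: 3.38
ee_pos: [601.4, 275.3, 167.0]
orientation: [-0.328, 0.945, 0.0, 0.001]
ft_force: [-0.9, -0.2, 7.1]
opening: 25.1
finger_force: 60.3
```

```bash
python3 - <<'E'
from h import *
print(rel((602,274),240,-2.475),rel((670,-55),250,np.pi-0.068),rel((670,-55),171,np.pi-0.068),observe()["opening"])
im=get_image("wrist"); cv2.imwrite("pics/w2.png",im[:,:,::-1])
E
```

```text
(array([  0.1,  -1.4, -73. ]), array([-0.001,  0.003,  0.002])) (array([ 150.8, -301.7,  -83.2]), array([0.   , 0.003, 0.737])) (array([ 151. , -301.6,   -4.2]), array([0.   , 0.003, 0.737])) 25.101174485435504
```

View pics/w2.png

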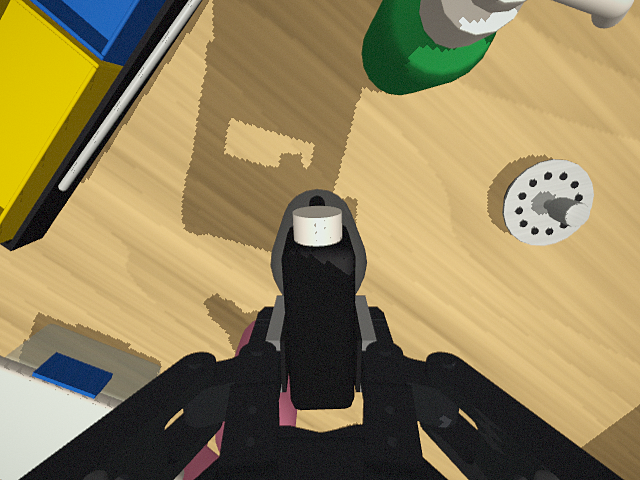

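The head is gripped squarely between the pads (around 320,320).

Request:
move_arm:
  motion:
    - [[10,0,0,-15,0,0,0],[10,0,0,-40,0,0,0],[10,0,0,-65,0,0,0],[10,3,-6,-78,0,0,0.02],[10,10,-20,-82,0,0,0.06],[10,20,-40,-82,0,0,0.12],[10,32,-64,-82,0,0,0.18],[10,45,-90,-82,0,0,0.25],[10,58,-116,-82,0,0,0.33],[10,72,-143,-82,0,0,0.4],[10,85,-170,-82,0,0,0.48],[10,98,-196,-82,0,0,0.56]]

```text
time_s: 4.43
ee_pos: [645.2, 57.5, 245.8]
orientation: [-0.051, 0.999, -0.0, -0.001]
ft_force: [-0.5, 0.7, -3.1]
opening: 25.3
finger_force: 59.4
```

```bash
python3 - <<'E'
from h import *
s=observe();print(s["finger_force"],s["opening"],s["ee_pos"],rel((670,-55),250,np.pi-0.068),rel((670,-55),174,np.pi-0.068))
p=camera_params("wrist");im=get_image("wrist"); cv2.imwrite("pics/w3.png",im[:,:,::-1])
E
```

```text
59.351688623428345 25.284978643073234 [645.24156208  57.48458632 245.79185926] (array([ -13.2, -114.4,   -4.2]), array([-0.   , -0.002,  0.17 ])) (array([ -13.3, -114.4,   71.8]), array([-0.   , -0.002,  0.17 ]))
```

View pics/w3.png

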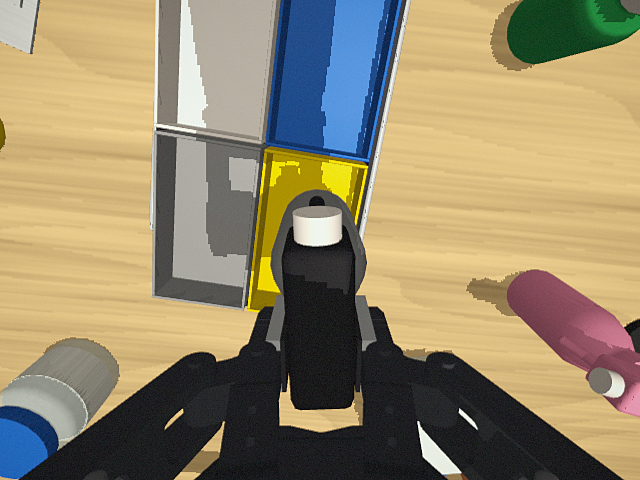

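Held spray; the grey bin's rim corners are about (155,131), (264,147), (247,308), (153,297). Blue and yellow are to the right.

```bash
python3 - <<'E'
from h import *
w=[at_z("wrist",p,54) for p in [(155,131),(264,147),(247,308),(153,297)]]
print(np.round(w,1),np.mean(w,0).round(1), at_z("wrist",(266,146),54).round(1),at_z("wrist",(369,160),54).round(1))
E
```

```text
[[ 586.2  -98.5]
 [ 590.8   -3.4]
 [ 752.8  -14.1]
 [ 749.1 -109.5]] [669.7 -56.4] [589.8  -1.7] [593.4  90.4]
```

Request:
move_arm:
  motion:
    - [[10,-2,-20,0,0,0,0.04],[10,-4,-42,0,0,0,0.08],[10,-7,-65,0,0,0,0.12],[10,-10,-88,0,0,0,0.17],[10,-12,-105,0,0,0,0.17],[10,-13,-115,0,0,0,0.17],[10,-13,-115,0,0,0,0.17],[10,-13,-115,10,0,0,0.17],[10,-13,-115,25,0,0,0.17],[10,-13,-115,40,0,0,0.17],[10,-13,-115,52,0,0,0.17],[10,-13,-115,60,0,0,0.17]]

```text
time_s: 5.48
ee_pos: [670.4, -51.2, 185.1]
orientation: [0.03, 1.0, 0.0, -0.001]
ft_force: [-0.7, -0.6, -1.7]
opening: 25.4
finger_force: 59.8
```

Request:
move_arm:
  motion:
    - [[10,0,0,3,0,0,0],[10,0,0,6,0,0,0],[10,0,0,8,0,0,0],[10,0,0,10,0,0,0],[10,0,0,11,0,0,0],[10,0,0,11,0,0,0]]

```text
time_s: 5.98
ee_pos: [671.0, -52.4, 176.4]
orientation: [0.03, 1.0, -0.0, 0.0]
ft_force: [-0.6, 0.6, -2.0]
opening: 25.4
finger_force: 59.7
```

Request:
move_arm:
  motion:
    - [[10,0,-3,0,0,0,0],[10,0,-3,1,0,0,0],[10,0,-3,2,0,0,0],[10,0,-3,3,0,0,0],[10,0,-3,3,0,0,0]]

```text
time_s: 6.4
ee_pos: [671.1, -55.6, 174.1]
orientation: [0.03, 1.0, -0.0, 0.001]
ft_force: [-0.9, -1.5, 4.4]
opening: 25.0
finger_force: 60.5
```

Request:
move_arm:
  motion:
    - [[30,0,0,0,0,0,0],[40,0,0,0,0,0,0],[60,0,0,0,0,0,0],[60,0,0,0,0,0,0],[60,0,0,-10,0,0,0],[60,0,0,-30,0,0,0],[60,0,0,-55,0,0,0],[60,0,0,-80,0,0,0],[60,0,0,-80,0,0,0]]

```text
time_s: 7.15
ee_pos: [672.0, -55.5, 260.0]
orientation: [0.03, 1.0, -0.0, 0.004]
ft_force: [0.6, 0.2, 1.1]
opening: 60.1
finger_force: 0.0
```

```bash
python3 - <<'E'
from h import *
im=get_image("wrist"); a=get_image("side")[180:320,210:430]
cv2.imwrite("pics/w4.png",np.hstack([cv2.resize(im,(400,300)),cv2.resize(a,(400,300))])[:,:,::-1])
print(observe()["ee_pos"],rel((474,403),120,np.pi-0.068),rel((460,-238),150,np.pi-.22))
E
```

```text
[671.01377972 -55.36946766 254.76123599] (array([224.8, 445.6, 134.2]), array([-0.   ,  0.002,  0.007])) (array([ 199.8, -195.1,  104.3]), array([0.   , 0.002, 0.159]))
```

View pics/w4.png

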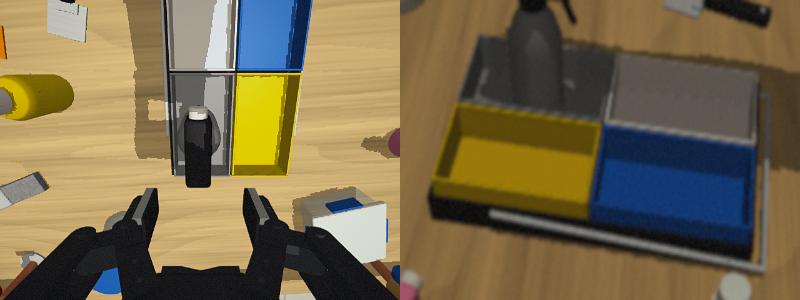

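The spray stands upright in the grey bin (side crop 535,60), released. Next is the scraper.

Request:
move_arm:
  motion:
    - [[60,15,-15,0,0,0,0.02],[60,40,-40,0,0,0,0.06],[60,68,-65,0,0,0,0.1],[60,97,-92,0,0,0,0.16],[55,126,-120,0,0,0,0.16],[50,155,-148,10,0,0,0.16],[45,180,-175,30,0,0,0.16],[45,195,-190,50,0,0,0.16],[45,200,-195,60,0,0,0.16],[45,200,-195,60,0,0,0.16]]

```text
time_s: 8.08
ee_pos: [457.7, -238.1, 190.9]
orientation: [0.111, 0.994, 0.001, -0.002]
ft_force: [0.6, 0.4, 0.4]
opening: 45.2
finger_force: 0.0
```

```bash
python3 - <<'E'
from h import *
p=camera_params("wrist");im=get_image("wrist"); cv2.imwrite("pics/w5.png",im[:,:,::-1])
print(observe()["ee_pos"])
for d in tip_of("wrist","steel_scraper")+search_frame("wrist","steel_scraper"): print(d["point"],d["score"],at_z("wrist",d["point"],0,p),at_z("wrist",d["point"],12,p))
E
```

```text
[ 459.08655486 -237.66372231  192.51150872]
[318.1, 213.7] 0.63 [ 456.9911948  -240.26458517] [ 454.03965455 -239.52433821]
```

View pics/w5.png

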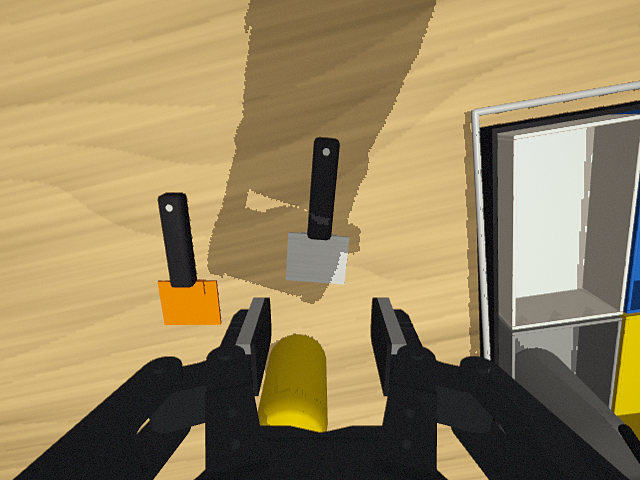

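Steel blade at (318,258) with handle up to (326,138); orange scraper at (180,245). The steel one is the target.

```bash
python3 - <<'E'
from h import *
a=at_z("wrist",(326.5,138),14);b=at_z("wrist",(316,283),3);c=at_z("wrist",(319.5,239),14); d=b-a;y=np.arctan2(d[1],d[0]);d/=np.linalg.norm(d)
print(a,c,b,y,np.linalg.norm(b-a),(a+b)/2)
g=(a+b)/2-5*d; print(g,rel(g,14,y+np.pi))
E
```

```text
[ 395.31110214 -217.85927765] [ 481.67449858 -243.25768984] [ 529.79537517 -257.66069258] -0.2877424997857507 140.2503915209231 [ 462.55323865 -237.75998511]
[ 457.7588038 -236.3410438] (array([  2.9,   0.4, 180. ]), array([-0.   ,  0.001,  0.068]))
```

Request:
move_arm:
  motion:
    - [[45,2,0,20,0,0,0.05],[45,3,0,50,0,0,0.07],[45,3,0,80,0,0,0.07],[45,3,0,110,0,0,0.07],[45,3,0,135,0,0,0.07],[45,3,0,155,0,0,0.07],[45,3,0,168,0,0,0.07],[45,3,0,175,0,0,0.07],[45,3,0,177,0,0,0.07],[45,3,0,177,0,0,0.07],[45,3,0,177,0,0,0.07]]

```text
time_s: 9.15
ee_pos: [457.2, -237.3, 17.3]
orientation: [0.145, 0.989, -0.0, 0.001]
ft_force: [-0.6, 0.1, 0.2]
opening: 44.9
finger_force: 0.0
```

Request:
move_arm:
  motion:
    - [[30,0,0,0,0,0,0],[20,0,0,0,0,0,0],[10,0,0,0,0,0,0],[10,0,0,0,0,0,0],[10,0,0,0,0,0,0]]

```text
time_s: 9.57
ee_pos: [457.0, -237.5, 17.4]
orientation: [0.145, 0.989, -0.0, 0.001]
ft_force: [-0.3, 2.1, 7.2]
opening: 20.0
finger_force: 59.8
```

```bash
python3 - <<'E'
from h import *
print(rel((457,-237),105,np.pi-0.288),rel((504.5,51.8),105,np.pi-0.067))
E
```

```text
(array([ -0. ,   0.4, -87.6]), array([-0.   ,  0.002, -0.003])) (array([ 37.3, 290.7, -87.8]), array([-0.001,  0.002, -0.224]))
```

Request:
move_arm:
  motion:
    - [[10,0,0,-10,0,0,0],[10,0,0,-30,0,0,0],[10,0,0,-55,0,0,0],[10,0,0,-80,0,0,0],[10,0,0,-92,0,0,0],[10,0,0,-92,0,0,0]]

```text
time_s: 10.07
ee_pos: [457.5, -237.9, 111.8]
orientation: [0.145, 0.989, -0.001, 0.002]
ft_force: [-0.7, 0.0, -0.3]
opening: 20.5
finger_force: 58.8
```

```bash
python3 - <<'E'
from h import *
s=observe();print(s["ee_pos"],s["ft_force"],s["moment"],rel((504.5,51.8),107,np.pi-0.067))
cv2.imwrite("pics/w6.png",get_image("wrist")[:,:,::-1])
E
```

```text
[ 457.46564236 -237.87623395  111.82183647] [-0.71254772  0.02860559 -0.31574149] [ 0.01312518 -0.05460389  0.0375595 ] (array([ 38. , 291. ,   4.2]), array([-0.002,  0.005, -0.224]))
```

View pics/w6.png

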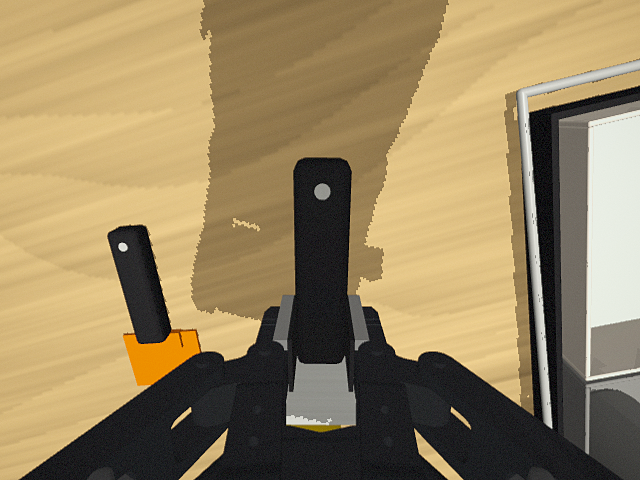

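The scraper is held straight, with handle end at (322,165) and blade under the pads; the orange scraper is untouched.

Request:
move_arm:
  motion:
    - [[10,2,10,0,0,0,-0.02],[10,5,30,0,0,0,-0.05],[10,9,60,0,0,0,-0.09],[10,13,95,0,0,0,-0.12],[10,17,130,0,0,0,-0.16],[10,21,165,0,0,0,-0.2],[10,26,200,0,0,0,-0.224],[10,30,235,0,0,0,-0.224],[10,34,265,2,0,0,-0.224],[10,37,283,4,0,0,-0.224],[10,38,291,4,0,0,-0.224],[10,38,291,4,0,0,-0.224]]

```text
time_s: 11.12
ee_pos: [502.7, 54.0, 103.2]
orientation: [0.032, 0.999, -0.0, -0.001]
ft_force: [0.2, -0.5, -1.5]
opening: 20.5
finger_force: 58.9
```

```bash
python3 - <<'E'
from h import *
p=camera_params("wrist");im=get_image("wrist"); cv2.imwrite("pics/w7.png",im[:,:,::-1])
print(observe()["ee_pos"],rel((504.5,51.8),24,np.pi-0.067))
E
```

```text
[502.85766569  52.83365737 103.47142858] (array([-1.8, -0.9, 79.5]), array([-0.   , -0.002,  0.002]))
```

View pics/w7.png

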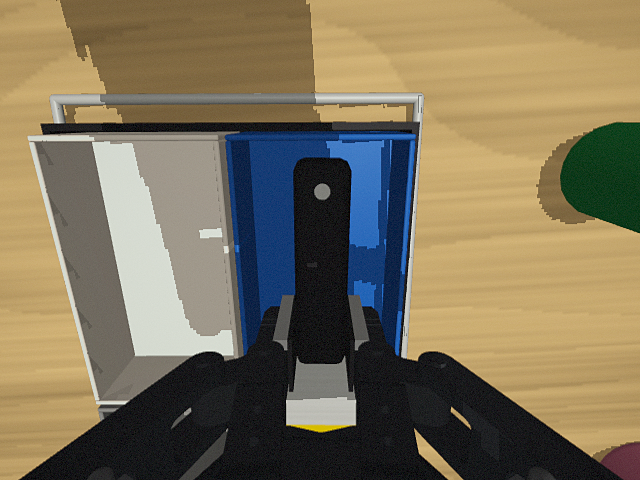

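```bash
python3 - <<'E'
from h import *
for p in [(228,135),(415,135),(32,137),(238,352)]: print(p,at_z("wrist",p,54).round(1))
a=at_z("wrist",(322,157),104);print("handle end",a)
E
```

```text
(228, 135) [424.5  12.3]
(415, 135) [430.4 103.5]
(32, 137) [419.2 -83.7]
(238, 352) [ 5.493e+02 -2.000e-01]
handle end [433.17400517  57.61775145]
```

Blue rim near corners at (228,135) and (415,135); the handle end at (322,157) is just inside. I'll shift about 6 mm forward and lower.

Request:
move_arm:
  motion:
    - [[10,-3,-1,2,0,0,0],[10,-6,-1,5,0,0,0],[10,-6,-1,15,0,0,0],[10,-6,-1,28,0,0,0],[10,-6,-1,42,0,0,0],[10,-6,-1,55,0,0,0],[10,-6,-1,64,0,0,0],[10,-6,-1,70,0,0,0],[10,-6,-1,74,0,0,0],[10,-6,-1,76,0,0,0],[10,-6,-1,77,0,0,0],[10,-6,-1,77,0,0,0]]

```text
time_s: 12.17
ee_pos: [509.5, 51.0, 27.5]
orientation: [0.033, 0.999, 0.0, 0.0]
ft_force: [0.5, -0.6, -2.0]
opening: 20.2
finger_force: 58.9
```

Request:
move_arm:
  motion:
    - [[10,0,0,1,0,0,0],[10,0,0,2,0,0,0],[10,0,0,3,0,0,0],[10,0,0,4,0,0,0],[10,0,0,4,0,0,0]]

```text
time_s: 12.58
ee_pos: [509.5, 51.1, 24.4]
orientation: [0.033, 0.999, -0.0, 0.0]
ft_force: [-7.6, -0.2, 16.1]
opening: 20.6
finger_force: 60.9
```

Request:
move_arm:
  motion:
    - [[22,0,0,-1,0,0,0],[26,0,0,-1,0,0,0],[34,0,0,-1,0,0,0],[36,0,0,-1,0,0,0],[36,0,0,-10,0,0,0],[36,0,0,-30,0,0,0],[36,0,0,-60,0,0,0],[40,0,0,-95,0,0,0],[40,0,0,-130,0,0,0],[40,0,0,-150,0,0,0],[40,0,0,-150,0,0,0]]

```text
time_s: 13.5
ee_pos: [511.0, 51.2, 178.6]
orientation: [0.033, 0.999, 0.0, 0.004]
ft_force: [-0.3, -0.1, 0.7]
opening: 39.9
finger_force: 0.0
```

```bash
python3 - <<'E'
from h import *
im=get_image("wrist"); cv2.imwrite("pics/w8.png",cv2.resize(im,(480,360))[:,:,::-1])
print(observe()["ee_pos"],rel((473,404),150,np.pi))
E
```

```text
[510.15517789  51.1223963  175.95463256] (array([ 60.7, 349.6,  25.8]), array([ 0.   ,  0.005, -0.067]))
```

View pics/w8.png

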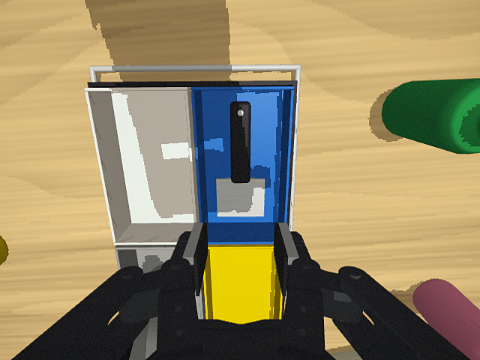

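The scraper lies flat in the blue bin (240,160). Next is the strainer, passing high over the green bottle.

Request:
move_arm:
  motion:
    - [[40,0,10,-25,0,0,0],[40,0,30,-55,0,0,-0.02],[40,5,65,-70,0,0,-0.04],[40,10,100,-70,0,0,-0.067],[40,15,140,-70,0,0,-0.067],[40,20,180,-70,0,0,-0.067],[40,30,220,-70,0,0,-0.067],[40,40,260,-70,0,0,-0.067],[40,50,295,-70,0,0,-0.067],[40,58,325,-65,0,0,-0.067],[40,61,345,-50,0,0,-0.067],[40,61,350,-30,0,0,-0.067]]

```text
time_s: 14.55
ee_pos: [470.7, 407.5, 202.7]
orientation: [-0.002, 1.0, 0.0, 0.0]
ft_force: [0.1, -0.5, -0.6]
opening: 40.1
finger_force: 0.0
```

```bash
python3 - <<'E'
from h import *
p=camera_params("wrist");im=get_image("wrist"); cv2.imwrite("pics/w9.png",im[:,:,::-1])
print(observe()["ee_pos"])
for d in tip_of("wrist","sink_strainer")+search_frame("wrist","sink_strainer"): print(d["point"],d["score"],at_z("wrist",d["point"],0,p),at_z("wrist",d["point"],50,p))
g=cv2.cvtColor(im,cv2.COLOR_RGB2GRAY)
E
```

```text
[469.85416702 405.83625987 197.24848519]
[314.2, 212.0] 0.74 [472.74662978 401.19678297] [460.07302784 402.04317819]
[316.5, 217.3] 0.75 [478.03497816 403.42050969] [464.5698393  403.93406719]
```

View pics/w9.png

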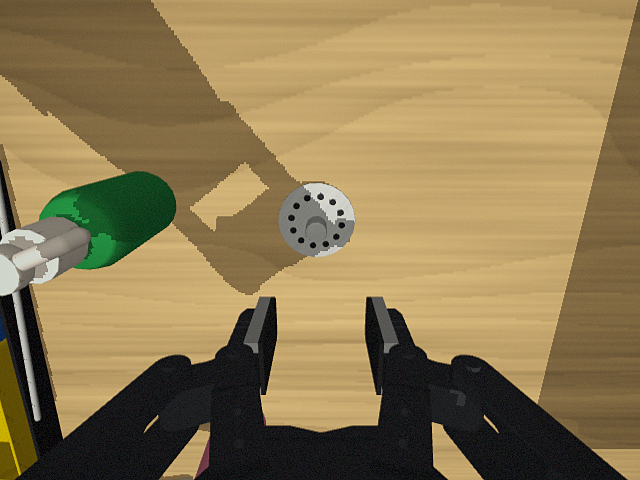

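The strainer's rim is centred at (316,219), the knob at (316,231); the green bottle at (110,220) is untouched.

```bash
python3 - <<'E'
from h import *
print(at_z("wrist",(316.5,219.5),24),at_z("wrist",(316,230),57),rel((473,403),45,np.pi))
E
```

```text
[472.85396188 399.5335392 ] [472.70326668 399.58714517] (array([ -2.5,  -0.6, 156.2]), array([-0.003, -0.004,  0.001]))
```

Request:
move_arm:
  motion:
    - [[40,-2,-4,20,0,0,0],[40,-2,-4,45,0,0,0],[40,-2,-4,75,0,0,0],[40,-2,-4,105,0,0,0],[40,-2,-4,128,0,0,0],[40,-2,-4,142,0,0,0],[40,-2,-4,149,0,0,0],[40,-2,-4,151,0,0,0],[35,-2,-4,151,0,0,0],[25,-2,-4,151,0,0,0],[15,-2,-4,151,0,0,0],[8,-2,-4,151,0,0,0]]

```text
time_s: 15.7
ee_pos: [474.4, 400.7, 53.7]
orientation: [-0.0, 1.0, 0.001, 0.001]
ft_force: [-0.6, -0.7, 5.5]
opening: 15.6
finger_force: 58.4
```

Request:
move_arm:
  motion:
    - [[8,0,0,0,0,0,0],[8,0,0,0,0,0,0],[8,0,0,0,0,0,0]]

```text
time_s: 15.95
ee_pos: [474.4, 400.8, 53.7]
orientation: [-0.0, 1.0, 0.001, 0.001]
ft_force: [0.6, -1.3, 7.0]
opening: 15.1
finger_force: 58.6
```

```bash
python3 - <<'E'
from h import *
im=get_image("wrist"); cv2.imwrite("pics/w10.png",cv2.resize(im,(480,360))[:,:,::-1])
print(observe()["ee_pos"],rel((502.5,-43),110,np.pi-.067))
E
```

```text
[474.42183375 400.78189191  53.65436135] (array([ -28.1, -443.7,  -56.8]), array([0.001, 0.002, 0.067]))
```

View pics/w10.png

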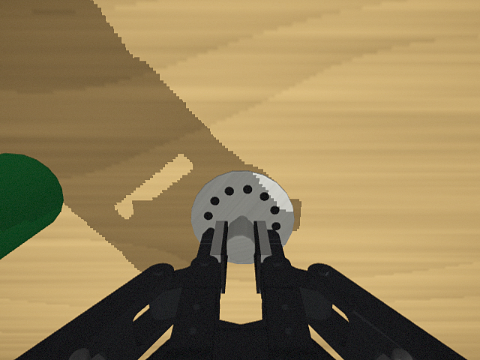

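The knob is between the pads, but 9 mm high; I'll regrip lower.

Request:
move_arm:
  motion:
    - [[25,0,0,0,0,0,0],[35,0,0,0,0,0,0],[35,0,0,4,0,0,0],[35,0,0,8,0,0,0],[35,0,0,9,0,0,0],[35,0,0,9,0,0,0],[20,0,0,9,0,0,0],[8,0,0,9,0,0,0],[8,0,0,9,0,0,0],[8,0,0,9,0,0,0],[8,0,0,9,0,0,0]]

```text
time_s: 16.92
ee_pos: [473.8, 400.3, 43.3]
orientation: [-0.0, 1.0, -0.0, -0.0]
ft_force: [-0.8, -0.1, -1.0]
opening: 16.0
finger_force: 58.4
```

Request:
move_arm:
  motion:
    - [[8,0,0,-10,0,0,0],[8,0,0,-35,0,0,0],[8,0,0,-70,0,0,0],[8,0,0,-105,0,0,0],[8,0,0,-140,0,0,0],[8,0,-5,-170,0,0,0],[8,0,-20,-190,0,0,0.01],[8,-3,-45,-195,0,0,0.02],[8,-6,-75,-195,0,0,0.03],[8,-9,-110,-195,0,0,0.04],[8,-12,-145,-195,0,0,0.05],[8,-15,-180,-195,0,0,0.06]]

```text
time_s: 17.92
ee_pos: [488.6, 218.8, 239.2]
orientation: [0.03, 1.0, 0.0, 0.0]
ft_force: [1.4, -0.6, -1.6]
opening: 16.0
finger_force: 58.7
```

```bash
python3 - <<'E'
from h import *
s=observe();print(s["ee_pos"],s["ft_force"],s["finger_force"],rel((503.5,-43),120,np.pi-.067))
E
```

```text
[488.55235965 218.84814304 239.15872683] [ 1.35520479 -0.58068097 -1.56538613] 58.68415117263794 (array([ -30.5, -260.5,  119.1]), array([0.   , 0.001, 0.007]))
```

Request:
move_arm:
  motion:
    - [[8,-4,-35,0,0,0,0.007],[8,-8,-70,0,0,0,0.007],[8,-12,-105,0,0,0,0.007],[8,-16,-140,0,0,0,0.007],[8,-20,-175,20,0,0,0.007],[8,-25,-208,45,0,0,0.007],[8,-28,-235,70,0,0,0.007],[8,-30,-252,95,0,0,0.007],[8,-30,-260,112,0,0,0.007],[8,-30,-260,120,0,0,0.007],[8,-30,-260,120,0,0,0.007],[8,-30,-260,120,0,0,0.007]]

```text
time_s: 18.92
ee_pos: [503.6, -40.4, 119.3]
orientation: [0.033, 0.999, 0.0, 0.0]
ft_force: [0.3, 0.3, -0.9]
opening: 16.1
finger_force: 58.7
```

```bash
python3 - <<'E'
from h import *
im=get_image("wrist"); cv2.imwrite("pics/w11.png",im[:,:,::-1])
s=observe();print(s["ee_pos"],s["finger_force"],rel((503.5,-43),50,np.pi-.067))
E
```

```text
[503.88996751 -40.28250705 119.69230345] 58.691784739494324 (array([ 0.3, -2.7, 69.7]), array([-0.   ,  0.002,  0.001]))
```

View pics/w11.png

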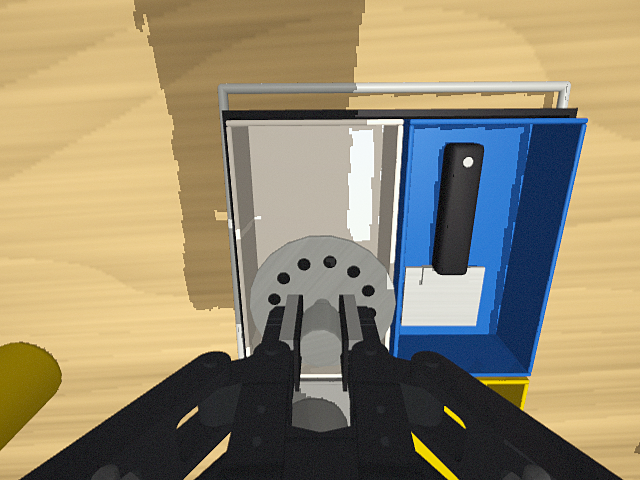

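The strainer is held level over the white bin, near rim corners (229,123) and (402,121). That was my 14th view, so I'll go by numbers from here.

```bash
python3 - <<'E'
from h import *
a,b=at_z("wrist",(228,123),54),at_z("wrist",(403,121),54); m=(a+b)/2; print(a,b,m+82.5*np.array([.998,-.067]))
print(at_z("wrist",(323,299),24+76))
E
```

```text
[420.08053338 -83.88208812] [425.1026033   8.0270512] [504.92656834 -43.45501846]
[502.23762526 -39.25780928]
```

Request:
move_arm:
  motion:
    - [[8,0,-3,0,0,0,0],[8,0,-3,8,0,0,0],[8,0,-3,20,0,0,0],[8,0,-3,34,0,0,0],[8,0,-3,47,0,0,0],[8,0,-3,56,0,0,0],[8,0,-3,62,0,0,0],[8,0,-3,65,0,0,0],[8,0,-3,67,0,0,0],[8,0,-3,67,0,0,0]]

```text
time_s: 19.8
ee_pos: [503.2, -43.9, 51.3]
orientation: [0.033, 0.999, -0.0, 0.0]
ft_force: [-0.0, -0.4, -0.8]
opening: 15.9
finger_force: 58.7
```

Request:
move_arm:
  motion:
    - [[8,0,0,1,0,0,0],[8,0,0,2,0,0,0],[8,0,0,3,0,0,0],[8,0,0,3,0,0,0]]

```text
time_s: 20.13
ee_pos: [503.9, -43.9, 49.8]
orientation: [0.033, 0.999, -0.0, 0.001]
ft_force: [-4.5, 2.5, 14.9]
opening: 16.1
finger_force: 60.4
```

Request:
move_arm:
  motion:
    - [[18,0,0,-1,0,0,0],[25,0,0,-1,0,0,0],[36,0,0,-1,0,0,0],[36,0,0,-3,0,0,0],[36,0,0,-15,0,0,0],[36,0,0,-40,0,0,0],[40,0,0,-75,0,0,0],[45,0,0,-110,0,0,0],[50,0,0,-145,0,0,0],[60,0,0,-180,0,0,0],[60,0,0,-205,0,0,0],[60,0,0,-205,0,0,0]]

```text
time_s: 21.13
ee_pos: [504.5, -44.2, 258.8]
orientation: [0.033, 0.999, -0.001, 0.004]
ft_force: [0.3, 1.2, 0.8]
opening: 60.2
finger_force: 0.0
```

```bash
python3 - <<'E'
from h import *
p=camera_params("wrist");im=get_image("wrist"); cv2.imwrite("pics/w12.png",im[:,:,::-1])
for n in ["sink_strainer","steel_scraper"]:
  print(n,[(np.array(d["point"]).round(),round(d["score"],2),at_z("wrist",d["point"],7,p).round(1)) for d in tip_of("wrist",n)])
for c in ["top","side"]:
  get_image(c); print(c,[(np.array(d["point"]).round(),round(d["score"],2),at_z(c,d["point"],0).round(1)) for d in tip_of(c,"yellow_pump")])
print(observe()["ee_pos"],rel((603,-297),250,3.3),rel((540,-280),250,3.3))
E
```

```text
sink_strainer [(array([322., 200.]), 0.61, array([507., -43.]))]
steel_scraper [(array([408., 198.]), 0.94, array([511.4,  51.3]))]
top [(array([420., 230.]), 0.89, array([ 608. , -299.6]))]
side [(array([325., 166.]), 0.63, array([ 609.1, -291.4]))]
[502.81201287 -43.93159516 252.18870249] (array([-116.9, -245.8,    1.9]), array([ 0.   , -0.002, -0.225])) (array([ -52.9, -233.1,    2.1]), array([ 0.   , -0.002, -0.225]))
```

Request:
move_arm:
  motion:
    - [[65,-8,-20,0,0,0,-0.02],[70,-18,-45,-10,0,0,-0.05],[75,-30,-75,-20,0,0,-0.1],[80,-45,-105,-25,0,0,-0.15],[80,-60,-140,-25,0,0,-0.2],[80,-75,-172,-25,0,0,-0.22],[80,-90,-205,-25,0,0,-0.22],[80,-102,-230,-25,0,0,-0.22],[80,-108,-243,-25,0,0,-0.22],[80,-108,-245,-25,0,0,-0.22],[80,-108,-245,-25,0,0,-0.22]]

```text
time_s: 22.4
ee_pos: [594.3, -296.0, 276.9]
orientation: [-0.076, 0.997, 0.001, -0.001]
ft_force: [-0.2, 1.0, 0.3]
opening: 79.6
finger_force: 0.0
```

```bash
python3 - <<'E'
from h import *
p=camera_params("wrist");im=get_image("wrist"); cv2.imwrite("pics/w13.png",im[:,:,::-1])
for f in (tip_of,search_frame): print([(np.array(d["point"]).round(),round(d["score"],2),at_z("wrist",d["point"],0,p).round(1),at_z("wrist",d["point"],110,p).round(1)) for d in f("wrist","yellow_pump")])
hsv=cv2.cvtColor(im,cv2.COLOR_RGB2HSV)
m=cv2.inRange(hsv,(0,0,150),(180,45,255)); n,l,st,ce=cv2.connectedComponentsWithStats(m)
for i in range(1,n):
  if st[i,4]>150: print("white",st[i],ce[i].round(),at_z("wrist",ce[i],165,p).round(1))
m=cv2.inRange(hsv,(22,170,60),(32,255,255)); n,l,st,ce=cv2.connectedComponentsWithStats(m)
for i in range(1,n):
  if st[i,4]>300: print("yellow",st[i],ce[i].round())
print(observe()["ee_pos"])
E
```

```text
[(array([322., 205.]), 0.61, array([ 605.2, -293. ]), array([ 580.3, -297.3]))]
[(array([322., 221.]), 0.97, array([ 625.1, -289.9]), array([ 594.9, -295. ])), (array([574., 153.]), 0.72, array([504.1, -22. ]), array([506.5, -99.3])), (array([608., 289.]), 0.62, array([658.2,  84.2]), array([619.1, -21.7]))]
white [ 461   32  179  267 1596] [533. 132.] [ 498.7 -170.1]
white [ 514   51  126  191 8433] [575. 149.] [ 504.8 -138.7]
white [610 188  30  45 849] [628. 212.] [540.5 -85. ]
white [ 294  192   41   80 1331] [313. 239.] [ 594.1 -301.9]
white [317 226  22  29 241] [329. 236.] [ 589.8 -290.9]
white [468 230  52 111 214] [498. 271.] [ 598.2 -162.1]
white [154 318  31  31 569] [168. 331.] [ 686.9 -403.8]
white [624 326  16  16 175] [633. 334.] [633.6 -38.9]
yellow [ 297  180   54   69 1620] [329. 206.]
yellow [287 200  14  48 388] [293. 225.]
yellow [ 567  241   73   97 4349] [609. 285.]
yellow [535 358  32  19 333] [550. 367.]
[ 594.42178955 -294.60238061  278.30757998]
```

```bash
python3 - <<'E'
from h import *
im=cv2.imread("pics/w13.png"); hsv=cv2.cvtColor(im,cv2.COLOR_BGR2HSV)
m=cv2.inRange(hsv,(0,0,110),(180,60,255))
for r in range(186,290,4):
    print(r,"".join("#" if m[r,c] else "." for c in range(280,362,2)))
E
```

```text
186 .........................................
190 .........................................
194 ........#####............................
198 .......#######...........................
202 ........######...........................
206 ........#######..........................
210 .........#######.........................
214 .........#######.........................
218 ..........#############..................
222 ...........###############...............
226 ...........#################.............
230 ...........#################.............
234 ...........#################.............
238 ..........###################............
242 .........#####################...........
246 .........#####################...........
250 .........#####################...........
254 ..........###################............
258 ...........#################.............
262 ............###############..............
266 .............#############...............
270 ................#######..................
274 .........................................
278 .........................................
282 .........................................
286 .........................................
```

```bash
python3 - <<'E'
from h import *
h=at_z("wrist",(318.5,251),169); t=at_z("wrist",(300,195),166); b=at_z("wrist",(322,205),0)
c=at_z("wrist",(322,221),135)
d=t-h; print(h,t,np.linalg.norm(d),np.arctan2(d[1],d[0])+2*np.pi,c)
for z in (250,130): print(rel((605,-296.5),z,3.3))
E
```

```text
[ 601.85306044 -295.29265952] [ 563.9282211  -314.14513188] 42.35220364375236 3.602918306740602 [ 588.62139086 -294.681605  ]
(array([-10.2,  -3.5,  28.3]), array([ 0.   , -0.   , -0.004]))
(array([-10.2,  -3.5, 148.3]), array([ 0.   , -0.   , -0.004]))
```

Request:
move_arm:
  motion:
    - [[75,-5,-1,0,0,0,0],[75,-9,-2,5,0,0,0],[75,-9,-2,25,0,0,0],[75,-9,-2,50,0,0,0],[75,-9,-2,75,0,0,0],[75,-9,-2,100,0,0,0],[75,-9,-2,122,0,0,0],[75,-9,-2,138,0,0,0],[75,-9,-2,144,0,0,0],[75,-9,-2,145,0,0,0],[75,-9,-2,145,0,0,0]]

```text
time_s: 23.47
ee_pos: [604.1, -296.1, 133.8]
orientation: [-0.077, 0.997, -0.0, 0.0]
ft_force: [-0.3, 0.8, 0.7]
opening: 75.5
finger_force: 0.0
```

Request:
move_arm:
  motion:
    - [[60,0,0,0,0,0,0],[45,0,0,0,0,0,0],[35,0,0,0,0,0,0],[25,0,0,0,0,0,0],[20,0,0,0,0,0,0],[20,0,0,0,0,0,0]]

```text
time_s: 23.97
ee_pos: [604.1, -296.5, 134.5]
orientation: [-0.076, 0.997, -0.001, 0.001]
ft_force: [-0.1, -0.3, 6.4]
opening: 32.0
finger_force: 59.9
```

Request:
move_arm:
  motion:
    - [[20,0,0,-10,0,0,0],[20,0,0,-30,0,0,0],[20,0,0,-55,0,0,0],[20,0,0,-75,0,0,0],[20,0,0,-85,0,0,0],[20,0,0,-85,0,0,0]]

```text
time_s: 24.47
ee_pos: [604.2, -296.5, 221.0]
orientation: [-0.077, 0.997, -0.001, 0.002]
ft_force: [-0.0, 0.1, -2.3]
opening: 32.2
finger_force: 59.8
```

```bash
python3 - <<'E'
from h import *
s=observe();print(s["ee_pos"],s["ft_force"],s["finger_force"])
for q in [(510,-80),(510,40),(677,40)]: print(rel(q,218,np.pi-.067))
E
```

```text
[ 604.2105403  -296.47925803  221.02800508] [-0.00377946  0.1078758  -2.3144679 ] 59.793845415115356
(array([ 60.1, 228.3,   2.3]), array([-0.002,  0.003,  0.22 ]))
(array([ 41.8, 346.9,   2.1]), array([-0.002,  0.003,  0.22 ]))
(array([-123.3,  321.4,    2.6]), array([-0.002,  0.003,  0.22 ]))
```

Request:
move_arm:
  motion:
    - [[20,4,12,0,0,0,0.02],[20,10,35,0,0,0,0.05],[20,18,65,0,0,0,0.08],[20,27,98,0,0,0,0.12],[20,36,131,0,0,0,0.15],[20,45,164,0,0,0,0.18],[20,54,197,0,0,0,0.22],[20,60,228,0,0,0,0.22],[20,55,262,0,0,0,0.22],[20,50,295,0,0,0,0.22],[20,46,325,0,0,0,0.22],[20,42,345,0,0,0,0.22]]

```text
time_s: 25.47
ee_pos: [508.5, 40.8, 217.1]
orientation: [0.033, 0.999, 0.0, -0.001]
ft_force: [-0.1, -0.7, -2.6]
opening: 32.0
finger_force: 60.0
```

```bash
python3 - <<'E'
from h import *
s=observe();print(s["ee_pos"],s["ft_force"],s["finger_force"])
for q in [(677,40)]: print(rel(q,218,np.pi-.067),rel(q,142,np.pi-.067))
E
```

```text
[508.52648896  40.76565925 217.07073799] [-0.11179987 -0.65370072 -2.61423194] 60.02747297286987
(array([-168.2,   10.3,   -1.3]), array([ 0.   , -0.002,  0.001])) (array([-168.3,   10.3,   74.7]), array([ 0.   , -0.002,  0.001]))
```

Request:
move_arm:
  motion:
    - [[20,-10,1,0,0,0,0],[20,-30,2,0,0,0,0],[20,-58,4,0,0,0,0],[20,-88,6,0,0,0,0],[20,-118,8,0,0,0,0],[20,-145,10,0,0,0,0],[20,-162,10,0,0,0,0],[20,-168,10,0,0,0,0],[20,-168,10,5,0,0,0],[20,-168,10,18,0,0,0],[20,-168,10,32,0,0,0],[20,-168,10,42,0,0,0]]

```text
time_s: 26.47
ee_pos: [676.4, 37.2, 173.9]
orientation: [0.033, 0.999, -0.0, -0.001]
ft_force: [0.3, -0.4, -2.3]
opening: 32.1
finger_force: 60.1
```

```bash
python3 - <<'E'
from h import *
s=observe();print(s["ee_pos"],s["ft_force"],s["finger_force"],rel((677,40.5),142,np.pi-.067))
for c in ("top","side"):
  get_image(c)
  for n,z in (("yellow_bin",4),("yellow_pump",40),("grey_spray",7)): print(c,n,[(np.round(d["point"]),round(d["score"],2),at_z(c,d["point"],z).round(1)) for d in tip_of(c,n)][:3])
E
```

```text
[676.36781391  37.21524413 173.8747612 ] [ 0.30182768 -0.36049821 -2.27244753] 60.13898849487305 (array([-0.5,  3.3, 31.9]), array([-0.   , -0.002,  0.   ]))
top yellow_bin [(array([328., 280.]), 0.39, array([503.4, -43.3]))]
top yellow_pump []
top grey_spray [(array([325., 216.]), 0.75, array([673.7, -55.6])), (array([183., 210.]), 0.74, array([734., 314.]))]
side yellow_bin [(array([280., 263.]), 0.78, array([670.1,  35.8]))]
side yellow_pump [(array([275., 250.]), 0.58, array([679.2,  32.1])), (array([285., 233.]), 0.57, array([667. , -17.1]))]
side grey_spray [(array([219., 392.]), 0.89, array([726.1, 313.4])), (array([287., 229.]), 0.58, array([670.6, -56.8]))]
```

Request:
move_arm:
  motion:
    - [[20,0,3,0,0,0,0],[20,0,3,8,0,0,0],[20,0,3,16,0,0,0],[20,0,3,22,0,0,0],[20,0,3,26,0,0,0],[20,0,3,28,0,0,0],[20,0,3,29,0,0,0],[20,0,3,30,0,0,0],[20,0,3,30,0,0,0]]

```text
time_s: 27.62
ee_pos: [678.1, 40.1, 146.3]
orientation: [0.033, 0.999, 0.0, 0.0]
ft_force: [-0.1, 0.1, -2.5]
opening: 32.1
finger_force: 60.1
```

Request:
move_arm:
  motion:
    - [[20,0,0,1.5,0,0,0],[20,0,0,3,0,0,0],[20,0,0,4,0,0,0],[20,0,0,5,0,0,0],[20,0,0,5,0,0,0],[20,0,0,5,0,0,0]]

```text
time_s: 28.12
ee_pos: [678.2, 40.1, 141.5]
orientation: [0.033, 0.999, 0.0, 0.0]
ft_force: [-0.3, 0.3, 0.4]
opening: 32.0
finger_force: 60.5
```

Request:
move_arm:
  motion:
    - [[20,0,0,0.5,0,0,0],[20,0,0,1,0,0,0],[20,0,0,1,0,0,0]]

```text
time_s: 28.37
ee_pos: [678.4, 40.1, 141.5]
orientation: [0.033, 0.999, 0.0, 0.001]
ft_force: [-1.8, 1.0, 7.2]
opening: 32.1
finger_force: 61.0
```

Request:
move_arm:
  motion:
    - [[36,0,0,-0.5,0,0,0],[50,0,0,-0.5,0,0,0],[65,0,0,-0.5,0,0,0],[65,0,0,-0.5,0,0,0],[65,0,0,-10,0,0,0],[65,0,0,-30,0,0,0],[65,0,0,-55,0,0,0],[65,0,0,-80,0,0,0],[65,0,0,-105,0,0,0],[65,0,0,-110,0,0,0]]

```text
time_s: 29.2
ee_pos: [678.9, 40.1, 256.1]
orientation: [0.033, 0.999, 0.0, 0.003]
ft_force: [-0.2, -0.1, 0.7]
opening: 65.0
finger_force: 0.0
```

Request:
move_arm:
  motion:
    - [[65,30,0,0,0,0,0],[65,65,0,0,0,0,0],[65,100,0,0,0,0,0],[65,135,0,0,0,0,0],[65,170,0,0,0,0,0],[65,200,0,0,0,0,0],[65,220,0,0,0,0,0],[65,230,0,0,0,0,0],[65,230,0,0,0,0,0]]

```text
time_s: 29.95
ee_pos: [447.7, 55.6, 251.0]
orientation: [0.033, 0.999, 0.0, 0.001]
ft_force: [-0.4, -0.0, 0.5]
opening: 65.2
finger_force: 0.0
```

```bash
python3 - <<'E'
from h import *
s=observe();print(s["ee_pos"],s["ft_force"],s["finger_force"])
for c in ("top","side","wrist"):
  p=camera_params(c);get_image(c)
  for n,z in (("yellow_pump",7),("grey_spray",7),("sink_strainer",7),("steel_scraper",7)): print(c,n,[(np.round(d["point"]),round(d["score"],2),at_z(c,d["point"],z,p).round(1)) for d in tip_of(c,n)][:4])
E
```

```text
[447.69232796  55.59128219 251.04456251] [-0.36256682 -0.0294743   0.47246665] 0.0
top yellow_pump [(array([290., 217.]), 0.71, array([683.1,  35.5]))]
top grey_spray [(array([183., 212.]), 0.88, array([729.9, 314.1])), (array([326., 213.]), 0.71, array([681.6, -59.7]))]
top sink_strainer [(array([329., 279.]), 0.92, array([506.8, -46.5])), (array([220., 308.]), 0.64, array([465.6, 239.4]))]
top steel_scraper []
side yellow_pump [(array([277., 259.]), 0.79, array([677.6,  27.7]))]
side grey_spray [(array([286., 226.]), 0.85, array([672.5, -66.8])), (array([218., 390.]), 0.76, array([728.5, 310.6])), (array([363., 239.]), 0.28, array([504.2, -46.2]))]
side sink_strainer [(array([364., 239.]), 0.85, array([502.3, -47. ])), (array([363., 238.]), 0.2, array([505. , -48.7]))]
side steel_scraper []
wrist yellow_pump [(array([326., 375.]), 0.74, array([674.9,  46.4])), (array([320., 372.]), 0.56, array([669. ,  39.7]))]
wrist grey_spray [(array([245., 374.]), 0.73, array([667.3, -56.3]))]
wrist sink_strainer [(array([235., 257.]), 0.84, array([506.4, -46. ]))]
wrist steel_scraper [(array([319., 255.]), 0.95, array([510.7,  49.7]))]
```

```bash
python3 -c "
from station import *
print(sign_off())"
```

```text
the job is handed in; nothing more can be done
None
```

I put all four things in their bins, set down with the gripper rather than dropped, left the look-alikes alone, and handed the job in at about 30 s; the last position checks were by the networks only, since my 14 picture views were used up, and no verdict came back.

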